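Check a levelling leg in the bench length gauge

ROBOT

A 7-joint arm with a two-finger parallel gripper is mounted at the origin on a cart in front of the work surface, level with it; the furniture and walls round the work are solid. World frame = base frame: x ahead of the robot, y to its left, z up, the work surface at z = 0. Lengths are in m, angles in rad, forces in N, time in s.
With the tool pointing down it reaches from about 0.425 to 0.925 m from the base axis. Payload 6.8 kg.
Tool frame: the origin (TCP) lies at the very end of the fingers, on their centre line; the grasp point (between the pads) lies 19 mm behind it; z points along the fingers, y is the line along which they close (so a half turn about z gives the same grasp; the last joint's range is limited). The gripper opens to 88 mm and grips with 3 to 60 N. Pads are 20 mm wide; open, the fingers measure 115 mm over their backs; the gripper's body (75 mm by 178 mm) begins 61 mm behind the grasp point.
Start: joints at [-1.451, 0.477, 0.022, 1.555, -0.011, 1.109, -0.083], TCP at [0.152, 0.658, 0.223] pointing down, gripper open.
Joint ranges: [-2.96, 2.96], [-0.34, 2.1], [-1.41, 1.46], [0.24, 2.44], [-1.37, 4.51], [0.17, 1.92], [-2.96, 2.96]. Speed limits (rad/s): [2.39, 2.39, 3.14, 3.14, 3.14, 3.14, 3.14].

INTERFACE

Orientations are given as a unit quaternion [w, x, y, z].
In Python, from plant import get_obs, capture, camera_params, robot gives the robot as it stands.
- The arm moves only by the tool move_arm, never from a script. Its argument "steps" is a list of rows, each a list of 5 numbers: the shift along the tool's x, y, z in cm, then the turn about the tool's z in degrees, then the opening, from 0 (shut) to 1 (fully open). In form: [[tx, ty, tz, spin, grip], ...]. A call has 1 to 20 rows; each row is the pose to reach, as a shift and turn from the pose commanded when the call began, along the tool's axes at that moment; what a row does not reach only later rows make up. A row lasts 1/12 s, in which the tool goes at most 41.7 mm and 7.16 degrees, less where a joint would pass 70% of its speed; a pose out of reach is approached as far as the arm can. A call with a gripper value outside its range is refused whole. The fingers move at their own pace and stop on an object; "newtons" is the grip in N (left out, the last holds). Time passes only in rows, so rows that repeat a pose let the fingers close. It gives the time, the measured TCP pose, the force, the opening and the grip force at its end, in the units of the state.
- get_obs(): the state, without advancing time (a new reading comes with each control period).
- capture(name): name is "scene" or "side" or "wrist"; returns the picture (420x560x3 uint8, red, green, blue); there is no depth.
- camera_params(name): a dict with "K" (3x3 intrinsics, pixels), "k1" (the pictures are not rectified: a ray, as slopes to the right and down, at radius r is drawn at 1 + k1 r^2 times it, then the intrinsics apply), "rvec" (rotation vector, rad) and "tvec" (3), from world to camera coordinates, as OpenCV has them; the wrist camera has in their place "hand_eye" (4x4, takes a point from camera to tool coordinates, whose origin is the TCP and whose axes are the flange's). Camera axes: x right, y down, z forward; pixel columns grow to the right and rows downward; lengths in m; the calibration is good to about 2 mm. A picture is of the moment at which its call begins: read the wrist's pose just before it. camera_params takes no time and is no camera call.
- robot.finish_job(): hands the job in; it is judged then, once.
The state is a dict: "time_s": time; "joint_positions": joint angles; "dq": joint speeds; "effort": joint torques, N m; "eef_pos": TCP position; "tcp_rot": TCP orientation; "contact_force": force on the tool from outside, world axes, zero at the start; "torque": the same for the moment, N m; "finger_gap": finger opening in m; "grasp_force": force on a finger pad.
Only numpy, scipy, OpenCV 4.12 (cv2) and the standard library are available. Lean on these libraries where they do the work, as an engineer would, in place of code of your own. Each camera call takes 0.05 s, during which the arm holds its last target. There are 200 camera calls.

TASK

The blue machine levelling leg standing on the bench has to be measured. Lay it in the two forked rests of the green bench length gauge, its square end towards the sprung contact and its black foot towards the sliding stop, then slide the stop up by its black grip until it meets the foot and the leg is lightly nipped: the sprung contact pressed part-way in, never forced. Leave it like that for the reading, hands off, and do not shift the tape measure, the spanner or the nut.

Things in the scene. Friction and masses are not known exactly. Their poses are not given: they have to be found in the camera images.
- gauge: Green cast bench length gauge, fixed; bed 88 mm wide (its x), y from -168 to +164 mm; steel rail along the middle, top 23 mm up. Origin at bench height under the measuring axis (the line x = 0, z = 50 mm); y runs along the rail from the sliding stop to the sprung contact, z up. The contact's housing stands at y 124 to 166 mm, 76 mm high, 50 mm wide.
- rest_a (a point): Centre of the floor of the forked rest nearer the sliding stop, at gauge (0, 22, 37.5) mm: 9 mm thick along y, floor 27 mm wide between flared cheeks that rise to z = 54 mm (54 mm across outside). A 25 mm tube lying in both rests has its axis on the measuring axis.
- rest_b (a point): The same of the rest nearer the sprung contact, at gauge (0, 90, 37.5) mm. Between the two rests 59 mm are free. A leg lying in the rests drags on them with 1 to 2 N when it is pushed along.
- datum_face (a point): Centre of the 24 mm wide steel face of the sprung contact when not pressed, at gauge (0, 110, 50) mm, looking to the gauge's -y. This point is fixed to the gauge and does not move when the contact is pressed. The contact yields to +y by 3 mm at most; 2 N start it, 8 N press it fully in.
- stop: Dark steel sliding stop on the rail; moves along the gauge's y only, by 95 mm, drags with about 9 N and stays where it is left. Origin at bench height under its measuring face; axes as the gauge's. The steel face, 34 mm wide, 30 mm high, centre 50 mm up, looks to +y. The body reaches 50 mm behind the face, 62 mm wide, 66 mm high.
- stop_face (a point): Centre of the sliding stop's measuring face, 50 mm above the bench.
- stop_grip (a point): Centre of the stop's upright black grip, 90 mm above the bench and 21 mm behind the measuring face: a block 32 mm across the rail, 16 mm along it, z from 73 to 107 mm. Take it from above across either pair of sides.
- leg: Loose machine levelling leg, about 0.24 kg: blue square tube 25 x 25 x 100 mm, hex locknut 8 mm thick, 10 mm threaded stud, round black foot 21 mm across. The stud is screwed out by an unknown amount and locked: the whole leg is 126 to 151 mm long. Origin at the centre of its square end; z towards the foot, x and y square to the tube's sides. It starts standing on the square end.
- leg_base (a point): Centre of the leg's square end face (the leg's origin).
- leg_mid (a point): Middle of the leg's square tube, 50 mm from the square end.
- tape_measure: Yellow tape measure lying on the bench, 66 x 81 x 32 mm, origin under its centre; a bystander.
- spanner_13: Small steel spanner lying on the bench, 27 x 161 x 9 mm, origin under its centre; a bystander.
- nut_m16: Loose bright nut lying on the bench, 24 x 27 x 13 mm, origin under its centre; a bystander.

How it is judged:
By the outcome, as a careful person would: the job done as asked, in the order asked, and still so for the second after the job is handed in, with the robot touching nothing.
It also fails if it takes over 66 s, if anything falls off the work surface, if the arm or the gripper's body presses on something with over 40 N, if the wrist force passes 120 N, or if a joint passes its speed limit or range.

## Working session

There is one attempt and no reset: what is moved stays moved. The work goes in short steps, Python scripts to look and compute and a tool call to move; the robot and the scene stay as the last step left them, time stands still between calls to the robot, and variables do not carry over. Pictures are saved under pics/ and viewed, at most 10 in all, crops included, and the job is handed in when it is done.

Besides the shell and the picture viewer there is one more tool, called after "Request:" as name(argument=value, ...) on one line, values as JSON. move_arm: Moves the arm, as the interface text tells. Its arguments: {"type":"object","properties":{"steps":{"type":"array"},"newtons":{"type":"number"}},"required":["steps"]}

```bash
mkdir -p pics
python3 - <<'E'
from plant import *
import cv2,numpy as np
np.set_printoptions(precision=4,suppress=True)
o=get_obs();print({k:np.round(v,4) for k,v in o.items()})
for n in("scene","side","wrist"):
    cv2.imwrite(f"pics/{n}0.png",capture(n)[:,:,::-1]);print(n,camera_params(n))
E
```

```text
{'time_s': np.float64(0.0), 'joint_positions': array([-1.4511,  0.4778,  0.0223,  1.5564, -0.0115,  1.1093, -0.0831]), 'dq': array([ 0.0012,  0.0006,  0.0008, -0.0014,  0.0006,  0.0011,  0.0005]), 'effort': array([ -0.0006, -58.2867,   1.5345, -27.2603,  -0.0543,   0.0172,
         0.0002]), 'eef_pos': array([0.1523, 0.657 , 0.2217]), 'tcp_rot': array([-0.0001,  0.1137,  0.9935, -0.0009]), 'contact_force': array([ 0.7016, -0.3714, -0.2423]), 'torque': array([-0.03  , -0.0053,  0.0243]), 'grasp_force': np.float64(0.0), 'finger_gap': np.float64(0.0876)}
scene {'K': array([[449.7169,   0.    , 275.9007],
       [  0.    , 449.7169, 207.1084],
       [  0.    ,   0.    ,   1.    ]]), 'k1': -0.05927588274486399, 'rvec': array([ 2.3771, -0.6983,  0.2579]), 'tvec': array([-0.4337,  0.4102,  1.0189])}
side {'K': array([[490.9596,   0.    , 280.9794],
       [  0.    , 490.9596, 208.4834],
       [  0.    ,   0.    ,   1.    ]]), 'k1': -0.00165325238940501, 'rvec': array([ 2.1237, -0.2119,  0.0837]), 'tvec': array([-0.5632,  0.2094,  1.0124])}
wrist {'K': array([[334.5666,   0.    , 278.8097],
       [  0.    , 334.5666, 207.7868],
       [  0.    ,   0.    ,   1.    ]]), 'k1': -0.07297110589922057, 'hand_eye': array([[-0.0008, -0.9659, -0.2588,  0.0714],
       [ 1.    , -0.0008,  0.0001,  0.0009],
       [-0.0003, -0.2588,  0.9659, -0.1612],
       [ 0.    ,  0.    ,  0.    ,  1.    ]])}
```

View pics/scene0.png

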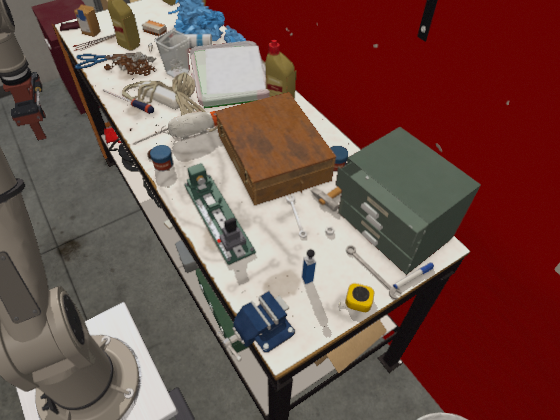

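View pics/side0.png

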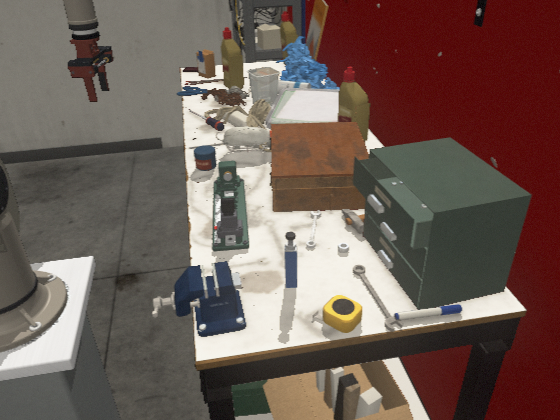

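The scene view shows the gauge running from its housing at (200,178) to the stop at (235,235). The leg is standing at (308,265), the tape is at (360,297), and there's a vise at (265,320). I'll enlarge both views.

Run:
```python
import cv2
a=cv2.imread('pics/scene0.png')[155:295,175:335];cv2.imwrite('pics/sc_c.png',cv2.resize(a,None,fx=4.25,fy=4.25,interpolation=2))
a=cv2.imread('pics/side0.png')[150:300,190:350];cv2.imwrite('pics/si_c.png',cv2.resize(a,None,fx=4,fy=4,interpolation=2))
```

```text
(no output)
```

View pics/sc_c.png

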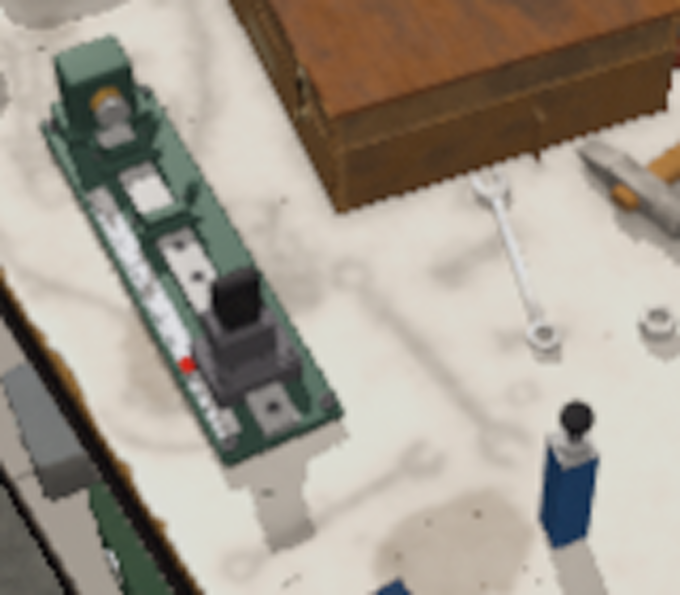

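View pics/si_c.png

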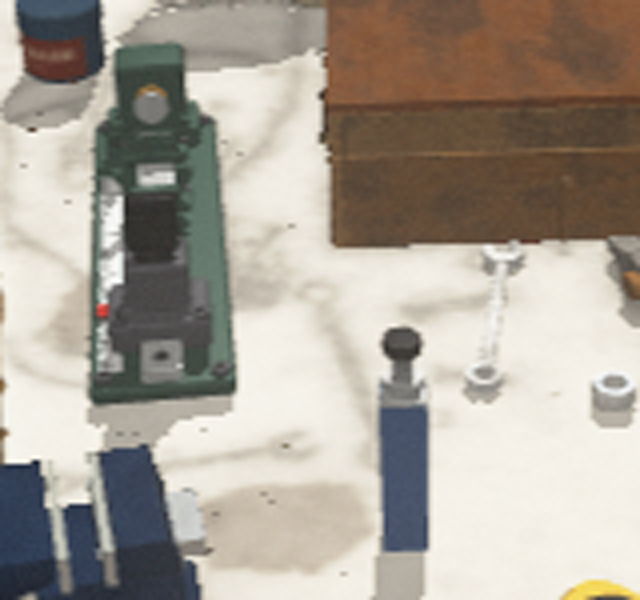

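The side crop shows the gauge clearly: front bed corners at about (90,400) and (233,393), grip at about (152,222), and the red pointer on the left. The leg spans columns 380–428 and its base is at row ~549. Next I'll fit the rough poses.

```bash
cat > h.py <<'E'
import numpy as np,cv2
from scipy.spatial.transform import Rotation as R
from scipy.optimize import least_squares
np.set_printoptions(precision=4,suppress=True)
from plant import *
def cam(n,o=None):
    p=camera_params(n)
    if n=='wrist':
        q=o['tcp_rot'];T=np.eye(4);T[:3,:3]=R.from_quat([q[1],q[2],q[3],q[0]]).as_matrix();T[:3,3]=o['eef_pos']
        W=np.linalg.inv(T@p['hand_eye']);return p['K'],p['k1'],W[:3,:3],W[:3,3]
    return p['K'],p['k1'],R.from_rotvec(p['rvec']).as_matrix(),p['tvec']
def proj(c,P):
    K,k1,Rm,t=c;q=np.atleast_2d(P)@Rm.T+t;s=q[:,:2]/q[:,2:];s=s*(1+k1*(s**2).sum(1,keepdims=True))
    return s*K[0,0]+K[:2,2]
def pose2(x,y,a,P):
    P=np.atleast_2d(np.array(P,float));c,s=np.cos(a),np.sin(a)
    return np.c_[x+c*P[:,0]-s*P[:,1],y+s*P[:,0]+c*P[:,1],P[:,2]]
def onz(c,uv,z):
    f=least_squares(lambda p:(proj(c,[p[0],p[1],z])-uv).ravel(),[.6,0.]);return f.x
def fit(obs,x0):  # obs: list (cam, P(local m), uv)
    f=least_squares(lambda p:np.concatenate([(proj(c,pose2(*p,P))-uv).ravel() for c,P,uv in obs]),x0,loss='soft_l1');return f
E
cat > a.py <<'E'
from h import *
S=cam('scene');D=cam('side')
s=lambda u,v:np.array([(u+.5)/4.25-.5+175,(v+.5)/4.25-.5+155])
d=lambda u,v:np.array([(u+.5)/4-.5+190,(v+.5)/4-.5+150])
m=.001
G=[(S,[-44*m,-168*m,0],s(228,465)),(S,[44*m,-168*m,0],s(343,412)),(D,[-44*m,-168*m,0],d(90,400)),(D,[44*m,-168*m,0],d(233,394)),
(S,[0,124*m,76*m],s(99,77)),(D,[0,124*m,76*m],d(151,62)),(D,[0,110*m,50*m],d(150,106)),(S,[0,110*m,50*m],s(108,107))]
f=fit(G,[.6,.2,0]);print('gauge',f.x,np.degrees(f.x[2]));print(f.fun.reshape(-1,2))
for c,uv,n in((S,s(237,283),'S'),(D,d(153,200),'D')):print('grip top',n,onz(c,uv,.107))
for c,uv in((S,s(566,542)),(D,d(404,549))):print('leg base front',onz(c,uv,0))
# leg as vertical line: foot top
def g(p):return np.r_[proj(S,p)[0]-s(577,404),proj(D,p)[0]-d(402,328)]
r=least_squares(g,[.6,0,.14]);print('foot top',r.x,r.fun)
for uv in((345,303),):print('tape',onz(D,np.array(uv),.03))
for uv in(d(614,400),d(485,385),d(502,262)):print('nut/span',onz(D,uv,0.005))
E
python3 a.py
```

```text
gauge [ 0.4857  0.2768 -0.0805] -4.6135582287942825
[[-1.8807  0.6747]
 [-0.1535  0.4991]
 [ 0.2575  0.8874]
 [ 1.4605 -0.65  ]
 [-0.3463 -1.3273]
 [-0.5621 -0.0906]
 [ 0.5132 -0.5648]
 [ 0.3656  0.541 ]]
grip top S [0.4773 0.1622]
grip top D [0.4785 0.1598]
leg base front [ 0.5844 -0.0514]
leg base front [ 0.5843 -0.0533]
foot top [ 0.5887 -0.0397  0.1351] [-0.3989  0.4732  0.416  -0.2985]
tape [ 0.6726 -0.1557]
nut/span [0.7297 0.0431]
nut/span [0.6595 0.0737]
nut/span [0.7017 0.2015]
```

Request:
move_arm(steps=[[-29,-29,-3,41,1],[-58.2,-58,-3,81.5,1],[-58.2,-58,-3,81.5,1],[-58.2,-58,-3,81.5,1],[-58.2,-58,-3,81.5,1],[-58.2,-58,-3,81.5,1],[-58.2,-58,-3,81.5,1],[-58.2,-58,-3,81.5,1],[-58.2,-58,-3,81.5,1],[-58.2,-58,-3,81.5,1],[-58.2,-58,-3,81.5,1],[-58.2,-58,-3,81.5,1],[-58.2,-58,-3,81.5,1],[-58.2,-58,-3,81.5,1],[-58.2,-58,-3,81.5,1],[-58.2,-58,-3,81.5,1],[-58.2,-58,-3,81.5,1],[-58.2,-58,-3,81.5,1],[-58.2,-58,-3,81.5,1],[-58.2,-58,-3,81.5,1]])

```text
time_s: 1.82
eef_pos: [0.5894, -0.0425, 0.2528]
tcp_rot: [0.001, 0.735, 0.678, -0.0]
contact_force: [0.6, 0.5, 1.0]
finger_gap: 0.0879
grasp_force: 0.0
```

Run:
```python
from h import *
o=get_obs();im=capture('wrist');cv2.imwrite('pics/w1.png',im[:,:,::-1])
c=cam('wrist',o);np.savez('w1.npz',pos=o['eef_pos'],q=o['tcp_rot'])
print(proj(c,[[.5887,-.04,.135],[.588,-.04,.1],[.588,-.04,0]]))
```

```text
[[278.5202 201.3837]
 [277.8328 192.6278]
 [278.0779 175.3047]]
```

View pics/w1.png

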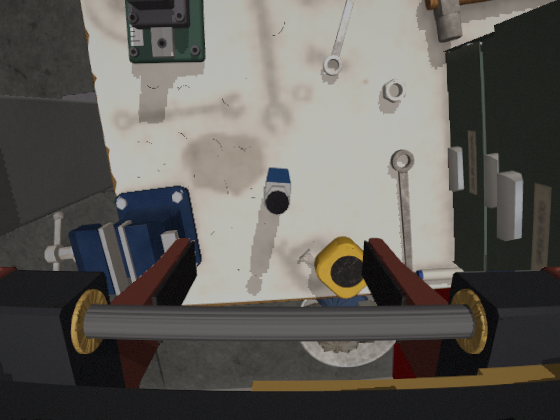

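Run:
```python
from h import *
z=np.load('w1.npz');o={'eef_pos':z['pos'],'tcp_rot':z['q']};c=cam('wrist',o)
im=cv2.imread('pics/w1.png');a=im[160:220,250:305].astype(int)
m=((a[...,0]-a[...,2]>35)).astype(np.uint8)
cs,_=cv2.findContours(m,0,2);k=max(cs,key=cv2.contourArea)+[250,160]
p=cv2.approxPolyDP(k,2,True)[:,0];print(p.tolist())
for q in p:print(q,onz(c,q,0),onz(c,q,.1))
d=(a.sum(2)<120)
v,u=np.nonzero(d);print('foot',u.min()+250,u.max()+250,v.min()+160,v.max()+160)
u0,v0=(u.min()+u.max())/2+250,(v.min()+v.max())/2+160
for zz in(.126,.135,.145):print(zz,onz(c,np.array([u0,v0]),zz), 'diam', onz(c,np.array([u.max()+250.5,v0]),zz)-onz(c,np.array([u.min()+249.5,v0]),zz))
cv2.imwrite('pics/w1c.png',cv2.resize(im[155:225,240:320],None,fx=8,fy=8,interpolation=2))
```

```text
[[269, 169], [267, 180], [289, 182], [286, 169]]
[269 169] [ 0.5774 -0.0312] [ 0.5816 -0.0166]
[267 180] [ 0.5737 -0.0448] [ 0.5788 -0.0269]
[289 182] [ 0.601  -0.0496] [ 0.5995 -0.0305]
[286 169] [ 0.5985 -0.0329] [ 0.5976 -0.0179]
foot 266 288 191 213
0.126 [ 0.5871 -0.0427] diam [ 0.0203 -0.0017]
0.135 [ 0.5874 -0.0404] diam [ 0.0197 -0.0016]
0.145 [ 0.5876 -0.0379] diam [ 0.019  -0.0016]
```

View pics/w1c.png

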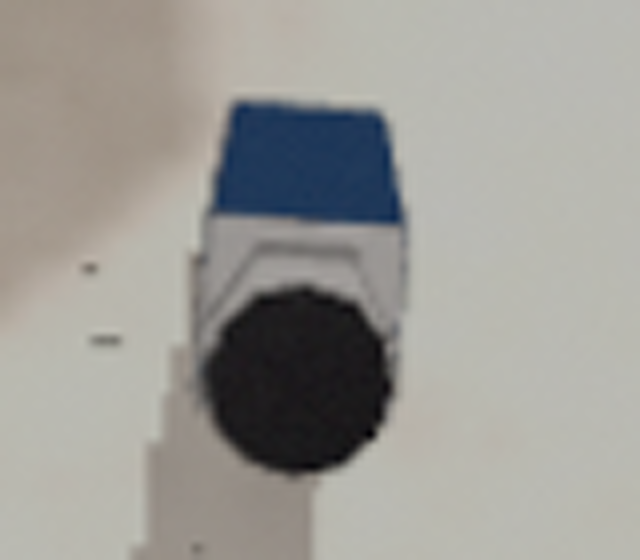

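The wrist view shows the foot top at (277,203) and the far edge of the tube top at (266–290, ~182), about 3° off the tool. The leg sits at (0.588, -0.041) and its length is about 0.135. I'll grip it near the top of the tube.

Request:
move_arm(steps=[[0.1,-0.2,4,0,0.7],[0.1,-0.2,8,0,0.6],[0.1,-0.2,11,0,0.6],[0.1,-0.2,14,0,0.6],[0.1,-0.2,16.5,0,0.6],[0.1,-0.2,18,0,0.6],[0.1,-0.2,18.5,0,0.6],[0.1,-0.2,18.5,0,0.4],[0.1,-0.2,18.5,0,0.3],[0.1,-0.2,18.5,0,0.2],[0.1,-0.2,18.5,0,0.2],[0.1,-0.2,18.5,0,0.2],[0.1,-0.2,18.5,0,0.2],[0.1,-0.2,18.5,0,0.2],[0.1,-0.2,18.5,0,0.2]], newtons=20)

```text
time_s: 3.12
eef_pos: [0.5876, -0.0378, 0.0688]
tcp_rot: [0.001, 0.735, 0.678, 0.001]
contact_force: [0.4, 0.7, 6.1]
finger_gap: 0.0256
grasp_force: 19.6
```

Request:
move_arm(steps=[[0,0,-1,0,0.2],[0,0,-3,0,0.2],[0,0,-3,0,0.2],[0,0,-3,0,0.2],[0,0,-3,0,0.2]])

```text
time_s: 3.53
eef_pos: [0.5859, -0.0374, 0.0971]
tcp_rot: [-0.0, 0.735, 0.679, -0.0]
contact_force: [0.3, 0.5, -3.8]
finger_gap: 0.0257
grasp_force: 19.6
```

Run:
```python
from h import *
o=get_obs();print(o['contact_force'],o['eef_pos'],o['finger_gap'])
D=cam('side');im=capture('side')[:,:,::-1]
u,v=proj(D,[[.588,-.04,.12]])[0].astype(int)
cv2.imwrite('pics/s2.png',cv2.resize(im[v-75:v+60,u-80:u+80],None,fx=4,fy=4,interpolation=2));print(u,v)
```

```text
[ 0.2793  0.4723 -3.7555] [ 0.5859 -0.0374  0.0971] 0.025729598703315808
290 237
```

View pics/s2.png

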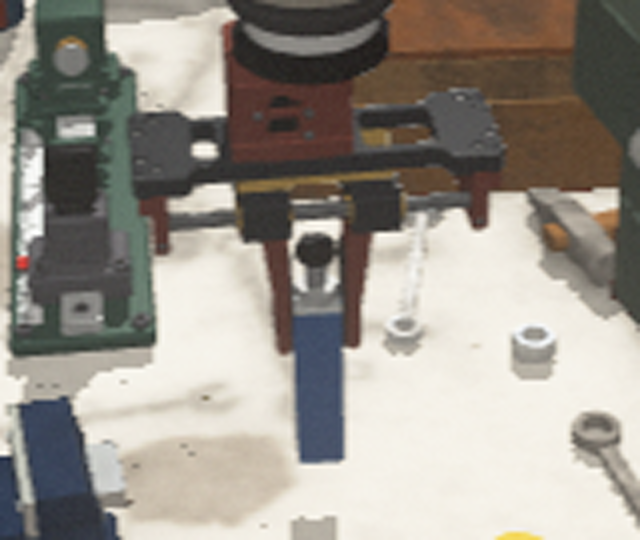

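The side view shows the leg hanging straight between the fingers with its foot clear of the gripper body. I'll carry it to the free area and set it down.

Request:
move_arm(steps=[[3,0,0,0,0.2],[6,0,0,0,0.2],[9,0,0,0,0.2],[11.5,0,0,0,0.2],[12.8,0,0,0,0.2],[12.8,0,0,0,0.2],[12.8,0,1.5,0,0.2],[12.8,0,2.5,0,0.2],[12.8,0,3,0,0.2],[12.8,0,3,0,0.2],[12.8,0,3,0,0.2]])

```text
time_s: 4.5
eef_pos: [0.5965, 0.0881, 0.0676]
tcp_rot: [0.0, 0.735, 0.678, -0.0]
contact_force: [-0.2, -0.2, 0.9]
finger_gap: 0.025
grasp_force: 19.9
```

Request:
move_arm(steps=[[0,0,0,0,0.2],[0,0,0,0,0.2],[-0.4,0,0,0,0.2],[-0.8,0,0,0,0.2],[-1.2,0,0,0,0.2],[-1.8,0,0.05,0,0.2],[-2.4,0,0.1,0,0.2],[-3.1,0,0.2,0,0.2],[-3.8,0,0.4,0,0.2],[-4.5,0,0.7,0,0.2],[-5.2,0,1,0,0.2],[-5.2,0,1,0,0.2]], newtons=5)

```text
time_s: 5.5
eef_pos: [0.592, 0.0352, 0.0568]
tcp_rot: [0.0, 0.736, 0.677, -0.001]
contact_force: [-0.2, -1.3, -1.4]
finger_gap: 0.0249
grasp_force: 5.0
```

Run:
```python
from h import *
o=get_obs();print(o['contact_force'],o['torque'],o['eef_pos'],o['finger_gap'])
D=cam('side');im=capture('side')[:,:,::-1]
u,v=proj(D,[[.59,.04,.06]])[0].astype(int)
cv2.imwrite('pics/s3.png',cv2.resize(im[v-75:v+60,u-80:u+80],None,fx=4,fy=4,interpolation=2));print(u,v)
```

```text
[-0.2122 -1.2983 -1.4321] [-0.2828  0.1011  0.0269] [0.592  0.0352 0.0568] 0.02488870186983938
284 238
```

View pics/s3.png

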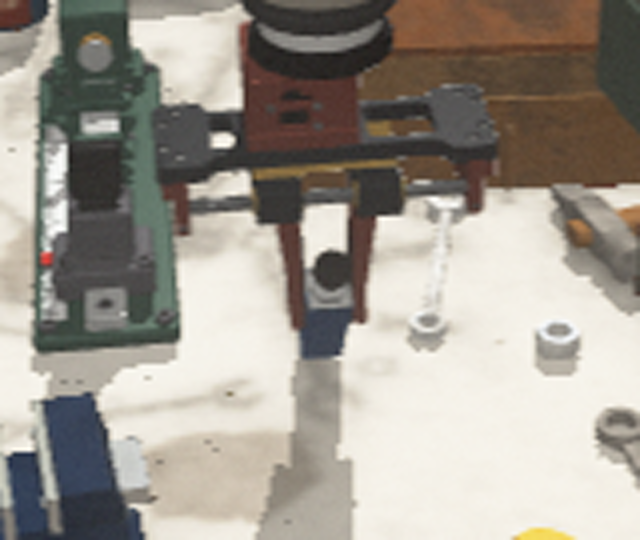

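The leg is tilting as intended, foot towards the camera. I'll continue to lay it down.

Request:
move_arm(steps=[[-0.7,0,0.4,0,0.2],[-1.4,0,0.8,0,0.2],[-2,0,1.3,0,0.2],[-2.6,0,1.9,0,0.2],[-3.1,0,2.5,0,0.2],[-3.6,0,3.1,0,0.2],[-3.9,0,3.7,0,0.2],[-4.2,0,4.3,0,0.2],[-4.4,0,4.7,0,0.2],[-4.5,0,5,0,0.2],[-4.5,0,5,0,0.2]])

```text
time_s: 6.47
eef_pos: [0.5886, -0.0071, 0.0069]
tcp_rot: [-0.0, 0.735, 0.678, -0.0]
contact_force: [1.0, 1.1, -1.8]
finger_gap: 0.0249
grasp_force: 5.0
```

Request:
move_arm(steps=[[0,0,0,0,0.32],[0,0,0,0,0.36],[0,0,0,0,0.42],[0,0,0,0,0.5],[0,0,0,0,0.5],[0,0,0,0,0.5]])

```text
time_s: 6.97
eef_pos: [0.5891, -0.0067, 0.0078]
tcp_rot: [0.0, 0.735, 0.679, 0.0]
contact_force: [-0.2, -0.5, 0.3]
finger_gap: 0.044
grasp_force: 0.0
```

Request:
move_arm(steps=[[1,0,-3,0,0.7],[4,0,-7,0,1],[6,0,-11,0,1],[6,0,-13,0,1],[6,0,-13,0,1],[6,0,-13,0,1]])

```text
time_s: 7.47
eef_pos: [0.5949, 0.0538, 0.1394]
tcp_rot: [0.001, 0.734, 0.679, 0.002]
contact_force: [-1.1, -0.3, -0.9]
finger_gap: 0.0803
grasp_force: 0.0
```

Run:
```python
from h import *
o=get_obs();print(o['contact_force'],o['eef_pos'],o['tcp_rot']);im=capture('wrist')
np.savez('w2.npz',pos=o['eef_pos'],q=o['tcp_rot']);cv2.imwrite('pics/w2.png',im[:,:,::-1])
```

```text
[-1.0539 -0.3047 -0.9068] [0.5949 0.0538 0.1394] [0.0008 0.7342 0.679  0.0018]
```

View pics/w2.png

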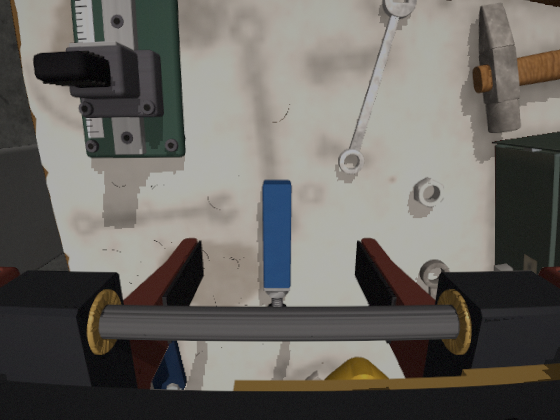

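The wrist view shows the leg lying flat: tube from (277,181), the square end, to (277,289), with the foot towards the robot's right. Next I'll look at the gauge from above.

Request:
move_arm(steps=[[4,-3,-4,0,1],[8,-6,-8,0,1],[12,-9,-11,0,1],[15,-11,-11,0,1],[17.4,-12.7,-11,0,1],[17.4,-12.7,-11,0,1],[17.4,-12.7,-11,0,1],[17.4,-12.7,-11,0,1]])

```text
time_s: 8.18
eef_pos: [0.4793, 0.2381, 0.2465]
tcp_rot: [-0.0, 0.733, 0.68, -0.001]
contact_force: [-0.5, -0.9, 0.5]
finger_gap: 0.0877
grasp_force: 0.0
```

Run:
```python
from h import *
o=get_obs();print(o['eef_pos'],o['tcp_rot']);im=capture('wrist')[:,:,::-1]
np.savez('w3.npz',pos=o['eef_pos'],q=o['tcp_rot']);cv2.imwrite('pics/w3.png',im)
c=cam('wrist',o);P=pose2(.4857,.2768,-.0805,[[-.044,-.168,0],[.044,-.168,0],[0,.022,.0375],[0,.09,.0375],[0,.11,.05],[-.025,.124,.076],[.025,.124,.076],[0,-.116,.107]])
uv=proj(c,P);print(uv)
u0=int(uv[:,0].min()-15);
a=im[0:290,u0:u0+140];cv2.imwrite('pics/w3c.png',np.hstack([cv2.resize(a[:145],None,fx=2.85,fy=4,interpolation=2),cv2.resize(a[145:],None,fx=2.85,fy=4,interpolation=2)]));print(u0)
```

```text
[0.4793 0.2381 0.2465] [-0.0003  0.7331  0.6801 -0.0009]
[[248.85   273.3421]
 [314.6462 273.6903]
 [283.1988 128.4386]
 [283.6933  61.9782]
 [283.9899  38.8304]
 [256.9725  16.0696]
 [311.9314  16.3916]
 [282.7634 274.2279]]
233
```

View pics/w3c.png

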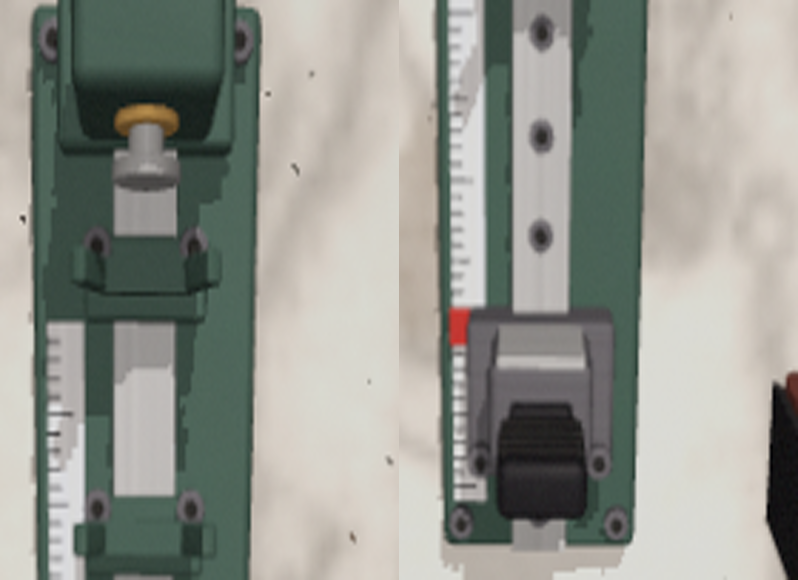

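The wrist crop, with the left half showing v 0–145 and the right half v 145–290, shows:
- Rest b cheek tips at X 75 and 220, Y 267.
- Rest a cheek tips at X 75 and 214, Y 541.
- Contact disc at X 113–181.
- Bed end at (444–633, 544).
- Grip top at (542,489).
- Stop face centre at (543,347).

I'll fit the gauge pose to these.

```bash
cat > b.py <<'E'
from h import *
z=np.load('w3.npz');c=cam('wrist',{'eef_pos':z['pos'],'tcp_rot':z['q']})
L=lambda X,Y:np.array([233+X/2.85,Y/4-.4]);Rr=lambda X,Y:np.array([233+(X-399)/2.85,144.6+Y/4])
m=.001
obs=[([-27*m,90*m,54*m],L(75,267)),([27*m,90*m,54*m],L(220,267)),([-27*m,22*m,54*m],L(75,541)),([27*m,22*m,54*m],L(214,541)),
([0,110*m,50*m],L(147,172)),([-44*m,-168*m,12*m],Rr(444,544)),([44*m,-168*m,12*m],Rr(633,544))]
f=fit([(c,P,u) for P,u in obs],[.4857,.2768,-.08]);print(f.x,np.degrees(f.x[2]));print(f.fun.reshape(-1,2))
g=f.x
def loc(w):
    a=g[2];d=np.array(w)-g[:2];return np.array([np.cos(a)*d[0]+np.sin(a)*d[1],-np.sin(a)*d[0]+np.cos(a)*d[1]])
print('grip',loc(onz(c,Rr(542,489),.107)),'face',loc(onz(c,Rr(543,347),.05)))
np.save('g.npy',g)
z=np.load('w2.npz');c2=cam('wrist',{'eef_pos':z['pos'],'tcp_rot':z['q']})
P=np.array([onz(c2,np.array(q),.025) for q in((263.,181),(291,181),(290,289),(264,289))]);print(P)
print('leg mid',P.mean(0), 'gauge-loc',loc(P.mean(0)),'len',np.linalg.norm(P[:2].mean(0)-P[2:].mean(0)),'wid',np.linalg.norm(P[0]-P[1]))
d=P[:2].mean(0)-P[2:].mean(0);print('axis deg',np.degrees(np.arctan2(d[1],d[0])))
o=get_obs();print(o['eef_pos'],'tool x deg',np.degrees(2*np.arctan2(o['tcp_rot'][2],o['tcp_rot'][1])))
print('rest-mid target (y=.056)',pose2(*g,[[0,.056,0]]), 'time',o['time_s'])
E
python3 b.py
```

```text
[ 0.4857  0.271  -0.0817] -4.681921047601705
[[-2.0121 -1.1092]
 [ 1.3935 -0.729 ]
 [-1.516  -0.4282]
 [ 1.7474 -0.0783]
 [ 0.0015  2.341 ]
 [-0.4315  0.8002]
 [ 0.5191  1.2277]]
grip [-0.     -0.1023] face [ 0.0008 -0.0853]
[[ 0.5831  0.076 ]
 [ 0.6064  0.0741]
 [ 0.5986 -0.0258]
 [ 0.5748 -0.0239]]
leg mid [0.5907 0.0251] gauge-loc [ 0.1247 -0.2365] len 0.10019414941302394 wid 0.023397551817636527
axis deg 85.4008135581586
[0.4803 0.236  0.2464] tool x deg 85.49777924837578
rest-mid target (y=.056) [[0.4903 0.3268 0.    ]] time 8.2333
```

Request:
move_arm(steps=[[-4,2.5,0,0,0.8],[-8,5,0,0,0.6],[-12,7.5,2,0,0.6],[-16,10,5,0,0.6],[-19,12,8,0,0.6],[-20.2,12.7,11,0,0.6],[-20.2,12.7,14,0,0.6],[-20.2,12.7,17,0,0.6],[-20.2,12.7,20,0,0.6],[-20.2,12.7,22,0,0.6],[-20.2,12.7,23.5,0,0.6],[-20.2,12.7,24.2,0,0.6],[-20.2,12.7,24.2,0,0.6],[-20.2,12.7,24.2,0,0.4],[-20.2,12.7,24.2,0,0.2],[-20.2,12.7,24.2,0,0.2],[-20.2,12.7,24.2,0,0.2],[-20.2,12.7,24.2,0,0.2],[-20.2,12.7,24.2,0,0.2],[-20.2,12.7,24.2,0,0.2]], newtons=25)

```text
time_s: 9.9
eef_pos: [0.5918, 0.0253, 0.0065]
tcp_rot: [0.0, 0.735, 0.679, 0.0]
contact_force: [-1.7, 0.3, 6.3]
finger_gap: 0.0249
grasp_force: 25.0
```

Request:
move_arm(steps=[[0,0,-2,0,0.2],[0,0,-5,0,0.2],[0,0,-8,0,0.2],[0,0,-11,0,0.2],[0,0,-14,0,0.2],[3,-1.5,-14,0,0.2],[6.5,-3,-14,0,0.2],[10,-4.5,-14,0,0.2],[13.5,-6,-14,0,0.2],[17,-7.5,-14,0,0.2],[20.5,-9,-14,0,0.2],[24,-10.5,-14,0,0.2],[27,-12,-14,0,0.2],[28.5,-12.5,-14,0,0.2],[29,-12.5,-14,0,0.2],[29,-12.5,-14,0,0.2],[29,-12.5,-14,0,0.2],[29,-12.5,-14,0,0.2]])

```text
time_s: 11.4
eef_pos: [0.491, 0.3214, 0.1457]
tcp_rot: [0.001, 0.736, 0.677, -0.0]
contact_force: [0.6, -0.5, -2.1]
finger_gap: 0.025
grasp_force: 25.0
```

```bash
cat > l.py <<'E'
from h import *
import sys
g=np.load('g.npy');o=get_obs();c=cam('wrist',o);im=capture('wrist');cv2.imwrite(f'pics/{sys.argv[1]}.png',im[:,:,::-1])
a=im.astype(int);m=((a[...,2]-a[...,0]>35)&(a[...,2]-a[...,1]>15)).astype(np.uint8);m[:,:200]=0;m[:,360:]=0
cs,_=cv2.findContours(m,0,2);k=max(cs,key=cv2.contourArea);print(cv2.boundingRect(k),cv2.minAreaRect(k))
p=cv2.approxPolyDP(k,3,True)[:,0].astype(float)
zt=float(sys.argv[2])
def loc(w):
    A=g[2];d=np.array(w)-g[:2];return np.array([np.cos(A)*d[0]+np.sin(A)*d[1],-np.sin(A)*d[0]+np.cos(A)*d[1]])
for q in p:print(q,loc(onz(c,q,zt)))
print('tcp gauge',loc(o['eef_pos'][:2]),o['eef_pos'],o['contact_force'],'toolx',np.degrees(2*np.arctan2(o['tcp_rot'][2],o['tcp_rot'][1])),o['time_s'])
E
python3 - <<'E'
E
python3 l.py w4 0.165
```

```text
(251, 170, 56, 137) ((278.5, 238.0), (136.0, 55.0), 90.0)
[256. 170.] [-0.149   0.3422]
[251. 181.] [-0.2284  0.3137]
[254. 305.] [-0.0114  0.0361]
[303. 305.] [0.0121 0.036 ]
[306. 179.] [0.0123 0.0971]
[301. 170.] [0.1476 0.3424]
tcp gauge [0.0012 0.0506] [0.491  0.3214 0.1457] [ 0.6497 -0.5321 -2.1402] toolx 85.23777660120082 11.4
```

Request:
move_arm(steps=[[0.3,-0.1,1,0,0.2],[0.3,-0.1,3,0,0.2],[0.3,-0.1,5,0,0.2],[0.3,-0.1,7,0,0.2],[0.3,-0.1,8.5,0,0.2],[0.3,-0.1,9.2,0,0.2],[0.3,-0.1,9.5,0,0.2],[0.3,-0.1,9.5,0,0.2],[0.3,-0.1,9.5,0,0.2]])

```text
time_s: 12.2
eef_pos: [0.4898, 0.3272, 0.0512]
tcp_rot: [0.0, 0.735, 0.678, 0.0]
contact_force: [0.7, 0.4, -1.9]
finger_gap: 0.0249
grasp_force: 25.0
```

Request:
move_arm(steps=[[0,0,0.2,0,0.2],[0,0,0.3,0,0.2],[0,0,0.4,0,0.2],[0,0,0.5,0,0.2],[0,0,0.6,0,0.2],[0,0,0.6,0,0.2]])

```text
time_s: 12.7
eef_pos: [0.4891, 0.3272, 0.0446]
tcp_rot: [-0.0, 0.735, 0.678, -0.0]
contact_force: [-0.4, -0.3, -3.2]
finger_gap: 0.0255
grasp_force: 25.0
```

```bash
python3 l.py w5 0.0625
```

```text
(251, 171, 57, 136) ((278.9999694824219, 238.49996948242188), (134.99996948242188, 55.99999237060547), 90.0)
[256. 171.] [-0.1579  0.3489]
[251. 180.] [-0.2287  0.3233]
[254. 305.] [-0.0139  0.0408]
[303. 305.] [0.0098 0.0408]
[306. 179.] [0.0098 0.1025]
[301. 171.] [0.1492 0.35  ]
tcp gauge [-0.0013  0.0562] [0.4891 0.3272 0.0446] [-0.3885 -0.3168 -3.1996] toolx 85.4471116760035 12.7
```

Request:
move_arm(steps=[[0,0.15,0,0,0.2],[0,0.15,0.1,0,0.2],[0,0.15,0.1,0,0.2],[0,0.15,0.2,0,0.2],[0,0.15,0.2,0,0.2]])

```text
time_s: 13.17
eef_pos: [0.4911, 0.3271, 0.0439]
tcp_rot: [-0.0, 0.735, 0.678, 0.0]
contact_force: [-2.5, -1.8, 10.5]
finger_gap: 0.0243
grasp_force: 25.0
```

Fz is 10.5 N at the expected height, so the leg is on both rest floors. I'll release and look.

Request:
move_arm(steps=[[0,0,-0.1,0,0.32],[0,0,-0.1,0,0.36],[0,0,-0.1,0,0.42],[0,0,-0.1,0,0.5],[0,0,-0.1,0,0.5],[0,0,-2,0,0.5],[0,0,-5,0,0.6],[-2,0,-8,0,0.8],[-5,0,-12,0,1],[-8,0,-15,0,1],[-10,0,-17,0,1],[-10,0,-17,0,1],[-10,0,-17,0,1]])

```text
time_s: 14.25
eef_pos: [0.4836, 0.2265, 0.2142]
tcp_rot: [-0.0, 0.736, 0.677, 0.002]
contact_force: [0.4, 0.8, -0.5]
finger_gap: 0.0862
grasp_force: 0.0
```

```bash
python3 l.py w6 0.0625
python3 - <<'E'
from h import *
g=np.load('g.npy');o=get_obs();c=cam('wrist',o)
print(proj(c,pose2(*g,[[-.0125,.103,.0625],[.0125,.103,.0625],[.0125,.003,.0625],[-.0125,.003,.0625],[0,-.032,.05],[0,-.102,.107],[0,-.085,.05]])))
E
```

```text
(263, 31, 29, 111) ((276.9999694824219, 85.99999237060547), (109.99998474121094, 27.999996185302734), 90.0)
[264.  31.] [-0.0116  0.102 ]
[265. 141.] [-0.0116  0.0074]
[290. 141.] [0.0114 0.0074]
[291.  31.] [0.0118 0.102 ]
tcp gauge [ 0.0015 -0.0446] [0.4836 0.2265 0.2142] [ 0.4129  0.824  -0.477 ] toolx 85.28472636447714 14.25
[[264.7535  30.4082]
 [293.7878  30.4394]
 [292.6857 146.9506]
 [265.5666 146.9198]
 [279.0765 181.8456]
 [278.9865 272.7816]
 [279.0114 232.8982]]
```

Run:
```python
from h import *
im=cv2.imread('pics/w6.png')[:,:,::-1]
for v in list(range(18,40,2))+list(range(132,196,2)):print(v,im[v,278],im[v,267],im[v,288], end=' | ' if v%4 else '\n')
# square end from side & scene cameras: blue extents predicted
g=np.load('g.npy')
for n in('scene','side'):
    c=cam(n);a=capture(n).astype(int);m=((a[...,2]-a[...,0]>30)&(a[...,2]-a[...,1]>12)).astype(np.uint8)
    uv=proj(c,pose2(*g,[[s*.0125,y,zz] for y in(.102,.002) for zz in(.0375,.0625) for s in(-1,1)]));lo=uv.min(0).astype(int)-6;hi=uv.max(0).astype(int)+7
    print(n,'pred',uv.min(0),uv.max(0));M=m[lo[1]:hi[1],lo[0]:hi[0]];v,u=np.nonzero(M);print(u.min()+lo[0],u.max()+lo[0],v.min()+lo[1],v.max()+lo[1])
```

```text
18 [139 135 134] [110 107 105] [84 84 81] | 20 [180 176 174] [118 115 114] [101  99  96]
22 [108 105 104] [119 116 114] [100  97  95] | 24 [72 71 70] [74 73 72] [77 75 73]
26 [74 72 70] [73 72 69] [84 82 81] | 28 [82 80 79] [140 137 135] [149 146 144]
30 [112 122 138] [117 126 140] [115 124 139] | 32 [ 58 101 151] [ 58  99 151] [ 59 101 152]
34 [ 59 101 151] [ 57 100 151] [ 62 104 153] | 36 [ 58 101 152] [ 58  99 151] [ 59 102 152]
38 [ 58 102 151] [ 59 101 152] [ 61 103 153] | 132 [ 60 102 153] [ 59 102 153] [ 59 100 150]
134 [ 61 103 153] [ 62 104 153] [ 59 101 150] | 136 [ 56  99 151] [ 61 102 152] [ 59 101 151]
138 [ 59 101 152] [ 59 101 152] [ 58 101 151] | 140 [ 59 101 151] [ 59 101 152] [ 59 102 150]
142 [153 155 163] [152 152 162] [158 160 167] | 144 [174 170 168] [175 172 169] [172 168 166]
146 [122 120 118] [87 84 82] [101  99  97] | 148 [180 176 173] [100  97  95] [97 94 94]
150 [187 183 180] [110 107 105] [104 100  98] | 152 [176 173 170] [118 116 114] [89 85 84]
154 [152 148 146] [143 139 138] [139 137 134] | 156 [128 124 123] [142 139 137] [153 151 148]
158 [129 126 124
[... 274 characters left out ...]
 123 120] [92 90 88] [85 86 82] | 172 [41 40 42] [76 76 74] [45 48 46]
174 [39 39 40] [76 76 73] [55 59 56] | 176 [37 35 37] [86 84 83] [79 82 79]
178 [37 34 37] [135 134 132] [148 147 143] | 180 [134 130 128] [137 134 132] [154 153 150]
182 [141 137 136] [137 134 133] [151 151 147] | 184 [143 139 137] [137 134 131] [147 148 144]
186 [141 138 136] [136 132 130] [144 146 141] | 188 [141 138 135] [135 132 130] [144 145 141]
190 [140 138 135] [131 129 127] [143 145 141] | 192 [140 137 136] [131 129 126] [144 145 142]
194 [141 138 135] [131 129 126] [142 143 139] | scene pred [197.9116 178.9818] [219.9208 210.3663]
201 218 179 206
side pred [223.0316 173.5849] [233.5577 200.507 ]
223 232 175 191
```

The numbers show the tube level and centred in the rests, with grey end caps at rows 28–31 and 142–145. The foot ends at row 179, and the contact is a few mm beyond the square end. Now I'll grip the stop.

Request:
move_arm(steps=[[-2,-0.1,2,0,0.8],[-4.5,-0.1,4,0,0.65],[-5.8,-0.1,7,0,0.65],[-5.8,-0.1,10,0,0.65],[-5.8,-0.1,12.5,0,0.65],[-5.8,-0.1,13.5,0,0.65],[-5.8,-0.1,13.8,0,0.65],[-5.8,-0.1,13.8,0,0.65]])

```text
time_s: 15.07
eef_pos: [0.4767, 0.1699, 0.0738]
tcp_rot: [-0.0, 0.734, 0.679, -0.001]
contact_force: [0.3, -0.0, 0.5]
finger_gap: 0.0572
grasp_force: 0.0
```

Request:
move_arm(steps=[[0,0,0,0,0.5],[0,0,0,0,0.3],[0,0,0,0,0.3],[0,0,0,0,0.3],[0,0,0,0,0.3],[0,0,0,0,0.3],[0,0,0,0,0.3]], newtons=30)

```text
time_s: 15.65
eef_pos: [0.4779, 0.17, 0.0755]
tcp_rot: [0.0, 0.735, 0.678, 0.001]
contact_force: [1.0, 0.9, 6.7]
finger_gap: 0.0318
grasp_force: 30.0
```

Request:
move_arm(steps=[[0.3,0,0,0,0.3],[0.7,0,0,0,0.3],[1.1,0,0,0,0.3],[1.5,0,0,0,0.3],[1.9,0,0,0,0.3],[2.3,0,0,0,0.3],[2.7,0,0,0,0.3],[3.1,0,0,0,0.3],[3.5,0,0,0,0.3],[3.8,0,0,0,0.3],[4,0,0,0,0.3]])

```text
time_s: 16.57
eef_pos: [0.4808, 0.2068, 0.0754]
tcp_rot: [0.001, 0.735, 0.678, -0.001]
contact_force: [-2.1, -9.1, 11.2]
finger_gap: 0.0317
grasp_force: 30.0
```

```bash
cat > k.py <<'E'
from h import *
g=np.load('g.npy');o=get_obs();c=cam('wrist',o)
ims=[capture('wrist') for _ in range(3)];im=np.mean(ims,0)
rows=proj(c,pose2(*g,[[0,.110,.062],[0,.102,.0625],[0,-.031,.05],[0,-.041,.06]]));print(rows)
print(o['eef_pos'],o['contact_force'])
u=int(rows[1,0])
np.save('last.npy',im);gr=im[:,u-4:u+5].mean((1,2));r0=int(rows[0,1]);print('far',max(r0-14,0),np.round(gr[max(r0-14,0):r0+26]).astype(int))
E
python3 k.py
python3 - <<'E'
from h import *
g=np.load('g.npy')
# foot/stop in side camera not needed; check foot-stop gap in scene camera rows along axis
c=cam('scene');im=capture('scene').astype(float)
ys=np.arange(-.1,.12,.003);P=proj(c,pose2(*g,np.c_[0*ys,ys,0*ys+.058]))
for y,(u,v) in zip(ys,P):print(f'{y*1000:.0f}',im[int(round(v)),int(round(u))].astype(int),end='; ')
E
```

```text
[[ 279.3539 -107.1799]
 [ 279.3604  -89.7336]
 [ 279.3649  187.8105]
 [ 279.3864  209.4513]]
[0.4808 0.2068 0.0754] [-2.0818 -9.1104 11.1999]
far 0 [103 103 103 103 103 103 103 103 104 103 104 104 104 104 104 104 104 105
 105 105 105 105 105 105 105 105 104 104 104 104 104 104 104 104 104 104
 104 104 104 104 104 104 104 104 104 104 104 104 105 104 105 104 105 105
 105 105 105 105 105 105 105 105 105 106 105 105 105 105 105 105 105 105
 105 105 105 105 105 105 104 104 104 104 105 105 105 105 105 105 105 105
 106 105 106 106 106 106 107 107 107 107 107 107 106 107 107 107 106 106
 106 106 106 106 106 106 106 106 106 105 105 103 117 161 188 184 181 172
 146 117 124 132 142 162 176 179 182 184 185 185 183 180 176 173 165 152
 139 111  94 130 142 120 101 134 159 145 125 160 180 162 133 159 180 163
 134 159 181 161 130 158 181 185 178 131  57  34  42  41  40  40  39  39
  39  38  37  36  36  34  45 106 134 140 143 143 143 143 143 143 143 143
 144 148 148 148 148  95  40  40  42  49  68  74  75  84 128 137 135 135
 138 139 139 139 140 136 176 186 185 184 184 152 118 110 109 108 108 108
 10
[... 878 characters left out ...]
65 48 46]; -13 [36 30 30]; -10 [26 27 29]; -7 [27 28 29]; -4 [27 28 29]; -1 [32 32 32]; 2 [39 39 41]; 5 [39 39 41]; 8 [38 39 41]; 11 [38 39 41]; 14 [54 48 40]; 17 [67 57 41]; 20 [82 67 37]; 23 [43 37 31]; 26 [43 37 31]; 29 [31 31 33]; 32 [65 37 33]; 35 [65 37 33]; 38 [78 41 33]; 41 [91 46 37]; 44 [82 40 32]; 47 [78 38 30]; 50 [74 38 31]; 53 [72 36 29]; 56 [72 36 29]; 59 [72 36 30]; 62 [69 33 27]; 65 [69 33 27]; 68 [67 33 27]; 71 [68 33 27]; 74 [68 33 27]; 77 [67 33 26]; 80 [66 31 24]; 83 [67 33 27]; 86 [68 34 29]; 89 [67 33 26]; 92 [68 34 29]; 95 [66 31 25]; 98 [68 34 29]; 101 [66 61 85]; 104 [71 51 60]; 107 [85 78 80]; 110 [85 78 80]; 113 [141 134 131]; 116 [144 135 126]; 119 [144 135 126];
```

Request:
move_arm(steps=[[0.2,0,-0.05,0,0.3],[0.4,0,-0.1,0,0.3],[0.6,0,-0.1,0,0.3],[0.8,0,-0.1,0,0.3],[0.8,0,-0.1,0,0.3],[0.8,0,-0.1,0,0.3]])

```text
time_s: 17.27
eef_pos: [0.4815, 0.2143, 0.0755]
tcp_rot: [0.001, 0.735, 0.678, -0.001]
contact_force: [3.2, -7.1, -0.2]
finger_gap: 0.0317
grasp_force: 30.0
```

Request:
move_arm(steps=[[0.1,0,0,0,0.3],[0.2,0,0,0,0.3],[0.3,0,0,0,0.3],[0.3,0,0,0,0.3]])

```text
time_s: 17.6
eef_pos: [0.4817, 0.217, 0.0755]
tcp_rot: [0.001, 0.736, 0.678, -0.001]
contact_force: [1.4, -7.8, -0.2]
finger_gap: 0.0318
grasp_force: 30.0
```

```bash
cat > k.py <<'E'
from h import *
o=[get_obs()];im=[]
for _ in range(4):im.append(capture('wrist'));o.append(get_obs())
im=np.mean(im,0);f=np.mean([x['contact_force'] for x in o],0);p=np.mean([x['eef_pos'] for x in o],0)
print('F',f,'pos',p,o[-1]['time_s'])
gr=im[:,274:284].mean((1,2));b=im[:,274:284,2].mean(1)-im[:,274:284,0].mean(1)
print('blue end row',np.interp(-45,-b[60:170],np.arange(60,170)) if 0 else np.nonzero(b[:220]>45)[0].max())
print(np.round(gr[100:235]).astype(int))
E
python3 k.py
```

```text
F [ 1.891  -8.6535 -0.3004] pos [0.4817 0.217  0.0755] 17.8
blue end row 140
[105 105 105 105 105 105 105 105 106 106 106 106 106 107 107 107 107 107
 107 107 107 107 107 107 107 107 107 106 106 106 106 106 106 106 106 106
 106 106 106 102 125 170 186 183 181 166 131 120 130 134 159 173 177 181
 183 184 185 184 181 177 173 165 151 122  89 123 142 120  88 125 159 149
 117 159 180 156 116 163 181 154 116 168 183 150 116 169 183 181 177 113
  25  33  41  40  39  39  39  38  38  37  37  36  36  33  31  38  42  50
  68  74  75  75  77  76  75  74 126 139 139 139 140 136 177 187 185 184
 184 152 118 110 109 108 109 107 106]
```

Request:
move_arm(steps=[[0.1,0,0,0,0.3],[0.2,0,0,0,0.3],[0.3,0,0,0,0.3],[0.3,0,0,0,0.3]])

```text
time_s: 18.13
eef_pos: [0.4819, 0.2199, 0.0755]
tcp_rot: [0.001, 0.735, 0.678, -0.001]
contact_force: [2.2, -7.5, 0.5]
finger_gap: 0.0319
grasp_force: 30.0
```

```bash
python3 k.py
```

```text
F [ 2.2244 -8.5377 -0.0802] pos [0.4819 0.22   0.0755] 18.3333
blue end row 145
[105 105 105 105 105 105 105 105 105 105 106 106 105 105 106 106 106 106
 106 107 107 107 107 107 107 107 107 107 107 107 107 107 106 106 106 106
 106 106 106 106 106 106 106 106 107 101 145 179 185 183 180 160 121 119
 130 142 164 175 179 182 183 184 185 183 180 176 172 158 144 104 105 137
 141 104 105 148 165 131 140 175 172 130 143 176 166 124 147 177 162 122
 157 180 182 182 124  40  27  40  42  40  39  39  39  38  38  37  36  36
  34  35  67  75  76  76  75  75  76 127 139 139 140 136 177 187 185 184
 184 152 118 110 109 109 109 107 106]
```

Request:
move_arm(steps=[[0.1,0,0,0,0.3],[0.2,0,0,0,0.3],[0.3,0,0,0,0.3],[0.3,0,0,0,0.3]])

```text
time_s: 18.67
eef_pos: [0.4822, 0.2229, 0.0755]
tcp_rot: [0.001, 0.735, 0.678, -0.001]
contact_force: [2.4, -8.3, -0.5]
finger_gap: 0.0322
grasp_force: 30.0
```

```bash
python3 k.py
```

```text
F [ 2.4227 -8.2755 -0.2113] pos [0.4822 0.2229 0.0755] 18.8667
blue end row 151
[106 107 105 105 105 105 106 105 105 105 105 105 105 105 105 105 105 106
 105 105 106 106 106 106 106 107 107 107 107 107 107 107 107 107 107 107
 107 107 107 106 106 106 106 106 106 106 106 106 106 106 106  99 147 179
 185 182 177 153 125 126 131 153 170 176 180 182 184 184 184 181 178 174
 167 152 117  87 131 145 110  85 132 166 138 118 170 181 141 125 172 180
 133 129 173 174 130 140 176 183 181 134  60  26  37  41  40  39  39  39
  38  37  37  37  36  34  32  62  75  77 127 139 140 136 177 187 185 184
 184 152 118 110 109 108 109 107 106]
```

Request:
move_arm(steps=[[0.1,0,0,0,0.3],[0.2,0,0,0,0.3],[0.3,0,0,0,0.3],[0.3,0,0,0,0.3]])

```text
time_s: 19.2
eef_pos: [0.4824, 0.2255, 0.0755]
tcp_rot: [0.002, 0.736, 0.677, -0.001]
contact_force: [2.4, -9.9, 1.4]
finger_gap: 0.0316
grasp_force: 30.0
```

```bash
python3 k.py
```

```text
F [ 2.2594 -9.5267  1.2099] pos [0.4824 0.2255 0.0755] 19.4
blue end row 155
[107 107 106 107 107 106 107 106 105 105 106 105 105 105 105 105 105 105
 105 105 105 106 106 106 106 106 106 106 106 107 107 107 107 107 107 108
 107 107 107 107 107 107 107 106 107 106 106 106 106 106 106 106 106 106
 106 100 148 179 185 182 178 157 126 125 131 133 162 176 180 182 184 184
 184 181 177 174 166 151 110  95 134 143 107  96 135 152 120 130 174 176
 131 140 176 163 122 148 178 157 118 158 180 183 180 118  33  27  39  41
  39  39  39  39  38  38  37  36  36  34  59 125 140 138 177 187 185 185
 184 152 118 110 109 108 109 108 106]
```

Request:
move_arm(steps=[[0.05,0,0,0,0.3],[0.1,0,0,0,0.3],[0.1,0,0,0,0.3],[0.1,0,0,0,0.3]])

```text
time_s: 19.73
eef_pos: [0.4824, 0.226, 0.0755]
tcp_rot: [0.002, 0.736, 0.677, -0.001]
contact_force: [2.6, -10.0, 0.9]
finger_gap: 0.0319
grasp_force: 30.0
```

Request:
move_arm(steps=[[0.05,0,0,0,0.3],[0.1,0,0,0,0.3],[0.1,0,0,0,0.3],[0.1,0,0,0,0.3]])

```text
time_s: 20.07
eef_pos: [0.4825, 0.227, 0.0755]
tcp_rot: [0.002, 0.736, 0.677, -0.001]
contact_force: [2.3, -10.4, 1.6]
finger_gap: 0.0321
grasp_force: 30.0
```

```bash
python3 k.py|head -2
```

```text
F [  1.7008 -10.5476   1.5361] pos [0.4825 0.227  0.0755] 20.2667
blue end row 155
```

Request:
move_arm(steps=[[0.05,0,0,0,0.3],[0.1,0,0,0,0.3],[0.1,0,0,0,0.3],[0.1,0,0,0,0.3]])

```text
time_s: 20.6
eef_pos: [0.4826, 0.228, 0.0755]
tcp_rot: [0.002, 0.736, 0.677, -0.001]
contact_force: [1.0, -11.8, 0.6]
finger_gap: 0.0317
grasp_force: 30.0
```

Request:
move_arm(steps=[[0.05,0,0,0,0.3],[0.1,0,0,0,0.3],[0.1,0,0,0,0.3],[0.1,0,0,0,0.3]])

```text
time_s: 20.93
eef_pos: [0.4827, 0.2289, 0.0755]
tcp_rot: [0.002, 0.736, 0.677, -0.001]
contact_force: [1.2, -11.3, 1.4]
finger_gap: 0.0317
grasp_force: 30.0
```

```bash
python3 k.py|head -2
```

```text
F [  1.5508 -10.9148   1.1664] pos [0.4826 0.2289 0.0755] 21.1333
blue end row 155
```

Request:
move_arm(steps=[[0.05,0,0,0,0.3],[0.1,0,0,0,0.3],[0.1,0,0,0,0.3],[0.1,0,0,0,0.3]])

```text
time_s: 21.47
eef_pos: [0.4827, 0.2299, 0.0755]
tcp_rot: [0.002, 0.736, 0.677, -0.002]
contact_force: [1.5, -10.6, 1.5]
finger_gap: 0.032
grasp_force: 30.0
```

```bash
python3 k.py|head -2
```

```text
F [  1.7259 -10.674    1.7726] pos [0.4827 0.2299 0.0755] 21.6667
blue end row 155
```

Request:
move_arm(steps=[[0.05,0,0,0,0.3],[0.1,0,0,0,0.3],[0.1,0,0,0,0.3],[0.1,0,0,0,0.3]])

```text
time_s: 22.0
eef_pos: [0.4828, 0.2309, 0.0755]
tcp_rot: [0.002, 0.736, 0.677, -0.002]
contact_force: [1.6, -10.8, 2.1]
finger_gap: 0.0318
grasp_force: 30.0
```

```bash
python3 k.py|head -2
```

```text
F [  1.7265 -10.4432   1.7834] pos [0.4828 0.2309 0.0755] 22.2
blue end row 155
```

Request:
move_arm(steps=[[0.05,0,0,0,0.3],[0.1,0,0,0,0.3],[0.1,0,0,0,0.3],[0.1,0,0,0,0.3]])

```text
time_s: 22.53
eef_pos: [0.4829, 0.2316, 0.0755]
tcp_rot: [0.002, 0.736, 0.677, -0.002]
contact_force: [2.2, -10.8, 2.1]
finger_gap: 0.0317
grasp_force: 30.0
```

```bash
python3 k.py|head -2
```

```text
F [  1.5772 -11.5077   2.1719] pos [0.4829 0.2316 0.0755] 22.7333
blue end row 155
```

Request:
move_arm(steps=[[0.05,0,0,0,0.3],[0.1,0,0,0,0.3],[0.1,0,0,0,0.3],[0.1,0,0,0,0.3]])

```text
time_s: 23.07
eef_pos: [0.4829, 0.2319, 0.0755]
tcp_rot: [0.002, 0.736, 0.677, -0.002]
contact_force: [1.6, -12.5, 2.9]
finger_gap: 0.0317
grasp_force: 30.0
```

```bash
python3 k.py|head -2
```

```text
F [  1.2517 -12.9472   3.1384] pos [0.4829 0.2319 0.0755] 23.2667
blue end row 155
```

The contact has started, with force about 2.3 N above the sliding level. I'll press in a little further.

Request:
move_arm(steps=[[0.05,0,0,0,0.3],[0.1,0,0,0,0.3],[0.1,0,0,0,0.3],[0.1,0,0,0,0.3]])

```text
time_s: 23.6
eef_pos: [0.4829, 0.2324, 0.0755]
tcp_rot: [0.002, 0.736, 0.677, -0.002]
contact_force: [0.7, -13.9, 4.2]
finger_gap: 0.0319
grasp_force: 30.0
```

```bash
python3 k.py|head -2
```

```text
F [  1.1044 -14.1503   3.9408] pos [0.4829 0.2325 0.0755] 23.8
blue end row 155
```

Request:
move_arm(steps=[[0.05,0,0,0,0.3],[0.1,0,0,0,0.3],[0.1,0,0,0,0.3],[0.1,0,0,0,0.3]])

```text
time_s: 24.13
eef_pos: [0.483, 0.233, 0.0755]
tcp_rot: [0.002, 0.736, 0.677, -0.002]
contact_force: [-0.2, -15.2, 4.2]
finger_gap: 0.0317
grasp_force: 30.0
```

```bash
python3 k.py|head -2
```

```text
F [  0.5775 -15.0663   4.7324] pos [0.483  0.233  0.0755] 24.3333
blue end row 155
```

Request:
move_arm(steps=[[-0.1,0,0,0,0.3],[-0.2,0,0,0,0.3],[-0.3,0,0,0,0.3],[-0.3,0,0,0,0.3],[-0.3,0,0,0,0.3]])

```text
time_s: 24.75
eef_pos: [0.483, 0.233, 0.0755]
tcp_rot: [0.001, 0.736, 0.677, -0.001]
contact_force: [3.3, -7.4, 0.2]
finger_gap: 0.0318
grasp_force: 30.0
```

```bash
python3 k.py|head -2
```

```text
F [ 2.6725 -7.357  -0.0553] pos [0.483  0.233  0.0755] 24.95
blue end row 155
```

Request:
move_arm(steps=[[-0.1,0,0,0,0.3],[-0.15,0,0,0,0.3],[-0.15,0,0,0,0.3],[-0.15,0,0,0,0.4],[-0.15,0,0,0,0.45],[-0.15,0,0,0,0.55],[-0.15,0,0,0,0.65],[-0.15,0,0,0,0.7],[-0.15,0,0,0,0.7],[-0.15,0,-2,0,0.7],[-0.15,0,-5,0,0.7],[-2,0,-9,0,0.8],[-4,0,-12,0,1],[-6,0,-14,0,1],[-6,0,-14,0,1],[-6,0,-14,0,1]])

```text
time_s: 26.28
eef_pos: [0.4782, 0.1763, 0.2167]
tcp_rot: [-0.0, 0.735, 0.678, 0.002]
contact_force: [-0.6, 0.7, -0.3]
finger_gap: 0.0871
grasp_force: 0.0
```

Run:
```python
from h import *
g=np.load('g.npy');o=get_obs();c=cam('wrist',o);im=np.mean([capture('wrist') for _ in range(3)],0);print(o['eef_pos'],o['contact_force'],o['time_s'])
pr=lambda y,z:proj(c,pose2(*g,[[0,y,z]]))[0]
print([pr(.112,.062),pr(.11,.0625),pr(-.0235,.06),pr(-.04,.107)])
u=int(pr(.05,.06)[0]);gr=im[:,u-4:u+5].mean((1,2));b=im[:,u-4:u+5,2].mean(1)-im[:,u-4:u+5,0].mean(1)
k=np.nonzero(b[:260]>45)[0];print('blue',k.min(),k.max());r=k.min();print(r-14,np.round(gr[max(r-14,0):r+4]).astype(int));r=k.max();print(r,np.round(gr[r:r+75]).astype(int))
for q in(k.min()-.5,k.max()+.5):
    y=least_squares(lambda y:pr(y[0],.0625)[1]-q,[.05]).x;print('blue edge y',y)
```

```text
[0.4782 0.1763 0.2167] [-0.5967  0.6732 -0.2789] 26.2833
[array([279.2052, -42.7485]), array([279.2063, -40.5156]), array([279.1995, 119.2321]), array([279.3017, 140.3965])]
blue 0 76
-14 [96 97 97 96]
76 [117 167 174 159 113 124 143 147 156 167 173 173 170 150 116 113  99 108
 109 100 121 103 131 134 122 150 116 144 133 121 158 146  67  36  34  34
  34  34  33  32  73 148 178 169 127 101 102 102 100  98  98  99 100  96
  72  37  35  31  32  36  38  40  41  40  39  38  37  37  36  35  35  34
  33  29  25]
blue edge y [0.0778]
blue edge y [0.0139]
```

Request:
move_arm(steps=[[3,0,-1,0,1],[6,0,-2,0,1],[9,0,-3,0,1],[11,0,-3,0,1],[11,0,-3,0,1],[11,0,-3,0,1]])

```text
time_s: 26.93
eef_pos: [0.4854, 0.2878, 0.2439]
tcp_rot: [0.0, 0.733, 0.68, -0.002]
contact_force: [-0.1, -0.8, -0.1]
finger_gap: 0.088
grasp_force: 0.0
```

Run:
```python
from h import *
g=np.load('g.npy');o=get_obs();c=cam('wrist',o);im=np.mean([capture('wrist') for _ in range(3)],0);print(o['eef_pos'],o['contact_force'],o['time_s'])
pr=lambda y,z:proj(c,pose2(*g,[[0,y,z]]))[0]
u=int(pr(.05,.06)[0]);b=im[:,u-4:u+5,2].mean(1)-im[:,u-4:u+5,0].mean(1);gr=im[:,u-4:u+5].mean((1,2))
k=np.nonzero(b[:230]>45)[0];print(pr(.11,.0625),'blue',k.min(),k.max());r=k.min();print(r-30,np.round(gr[max(r-30,0):r+4]).astype(int));r=k.max();print(np.round(gr[r:r+60]).astype(int))
for q in(k.min()-.5,k.max()+.5):print('blue edge y',least_squares(lambda y:pr(y[0],.0625)[1]-q,[.05]).x)
```

```text
[0.4854 0.2878 0.2439] [-0.0783 -0.7873 -0.0854] 26.9333
[282.2046  95.4761] blue 93 188
63 [ 89  89  88  88  88  88  88  86  80  74  65  56  47  44  63  88 105 114
 118 128 131 140 140 138 138 141 139 139 137 124 119 106 107 108]
[115 143 157 166 164 150 157 169 175 176 163 139 126 111 116 113 127 128
 140 137 141 137 152 135  98  65  46  38  38  37  36  56  93 126 163 176
 160 140 120 109 107 105 106 106  94  68  56  47  36  38  33  34  34  36
  33  35  36  30  32  37]
blue edge y [0.1128]
blue edge y [0.0169]
```

Both ends are touching: there is no gap at the contact or at the stop, and the arm is clear. I'll hand it in.

```bash
python3 -c "
from plant import robot
print(robot.finish_job())"
```

```text
the job is handed in; nothing more can be done
None
```

I laid the leg in both rests, square end to the contact. I slid the stop up until the sprung contact was pressed in by an estimated 1.3 mm of its 3 mm (judged from force), then let go and handed the job in at about 27 s; I did not re-check the tape measure, spanner or nut, but the arm never went down near them.

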